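# Seat four articles in their fitted shipping trays

### The arm

A 6-joint arm with a two-finger parallel gripper is mounted at the origin on a cart in front of the work surface, level with it; the furniture and walls round the work are solid. World frame = base frame: x ahead of the robot, y to its left, z up, the work surface at z = 0. Lengths are in m, angles in degrees, forces in N, time in s.
With the tool pointing down it reaches from about 0.25 to 0.725 m from the base axis. Payload 9.7 kg.
Tool frame: the origin (TCP) lies midway between the tips of the shut fingers; the grasp point (between the pads) lies 19 mm behind it (bot.pinch_z is the distance from the TCP to the grasp point, in m); z points along the fingers, y is the line along which they close (so a half turn about z gives the same grasp; the last joint's range is limited). The gripper opens to 85 mm and grips with 20 to 120 N. Pads are 22 mm wide; open, the fingers measure 114 mm over their backs; the gripper's body (76 mm by 85 mm) begins 54 mm behind the grasp point. The pads swing forward as they close: fully open they stand 13 mm farther back than shut.
Start: joints at [-72.88, 4.979, 10.078, 95.1, 0, 90], TCP at [0.162, -0.526, 0.231] pointing down, gripper open.
Joint ranges: [-179.16, 179.16], [-48.56, 103.87], [-65.8, 70.77], [-126.05, 130.52], [-82.76, 87.17], [-180, 180]. Speed limits (degrees/s): [127.2, 127.2, 147.25, 180, 180, 180].

### API

Orientations are given as [roll, pitch, yaw] about the fixed x, y, z axes, in that order (R = Rz(yaw) Ry(pitch) Rx(roll)).
In Python, from workcell import sensors, camera, ticket, bot gives the robot as it stands.
- The arm moves only by the shell command python3 -m handwheel 'ROWS' [FORCE]. ROWS is a JSON object of lists of equal length, an entry for each row: "gripper": the opening, from -1 (shut) to 1 (fully open); "slide": the shift along the tool's x, y, z in mm, a list of three; "yaw": the turn about the tool's z in rad. A call has 1 to 8 rows; each row shifts and turns the commanded pose from where the row before left it, along the tool's axes as they then stand; what a row does not reach is not made up. A row lasts 1/12 s, in which the tool goes at most 41.7 mm and 7.16 degrees, less where a joint would pass 70% of its speed; a pose out of reach is approached as far as the arm can. A call is refused whole if a number of a shift passes 41.7 or a number of a turn 0.125, either way. A call with a gripper value outside its range is refused whole. The fingers move at their own pace and stop on an object; FORCE is the grip in N (left out, the last holds). Time passes only in rows, so rows that do not move let the fingers close. It gives the time, the measured TCP pose, the force, the opening and the grip force at its end, in the units of the state.
- sensors.get_obs(): the state, without advancing time (a new reading comes with each control period).
- camera(name): name is "side" or "top"; returns a dict with "img" (480x640x3 uint8, red, green, blue), "fx", "fy", "cx", "cy" (pixels), "R" (3x3) and "t" (3): a world point X has camera coordinates R X + t. Camera axes: x right, y down, z forward; pixel columns grow to the right and rows downward; lengths in m; the calibration is good to about 2 mm. A picture is of the moment at which its call begins. There is no depth.
- ticket.job_done(): hands the job in; it is judged then, once.
The state is a dict: "time": time; "q": joint angles; "qd": joint speeds; "joint_efforts": joint torques, N m; "ee_pos": TCP position; "tcp_rot": TCP orientation; "wrist_force": force on the tool from outside, world axes, zero at the start; "torque": the same for the moment, N m; "opening": finger opening in m; "grasp_force": force on a finger pad.
Only numpy, scipy, OpenCV 4.12 (cv2) and the standard library are available. Lean on these libraries where they do the work, as an engineer would, in place of code of your own. Each camera call takes 0.05 s, during which the arm holds its last target. There are 200 camera calls.

### The job

Four articles wait to be shipped: the stapler, the tape measure, the round tin and the check weight. Set each one upright into the tray whose pocket is shaped for it, fully down on the pocket's floor, and let go. The trays stay where they are, and so does the small label roll, which belongs to another order.

Things in the scene. Friction and masses are not known exactly. Their poses are not given: they have to be found in the camera images.
- stapler: blue and black desk stapler standing on its base, 34 mm wide (x) x 142 mm long (y) x 54 mm high, 0.28 kg; the arm, 22 to 54 mm up, is 30 mm wide and does not move; grip it across the arm at mid length. Origin: centre of its underside; z up. Fingertips kept 22 mm or more above its underside clear the tray when it is seated.
- tape_measure: grey and black tape measure standing on its edge, 36 mm thick (x) x 81 mm long (y, with the end hook at -y) x 62 mm high, 0.19 kg; grip it across the thickness, anywhere within 15 mm of the middle. Origin: centre of its underside; z up. Fingertips kept 22 mm or more above its underside clear the tray when it is seated.
- tin: round grey tin with a white press-on lid that stays on, 56 mm diameter x 41 mm high, 0.12 kg; grip it across the lid (31 to 41 mm up; the body below is 54 mm). Origin: centre of its underside; z up. Fingertips kept 22 mm or more above its underside clear the tray when it is seated.
- weight: silver-grey check weight: cylinder 38 mm diameter and 41 mm high with a 20 mm knob on top, 58 mm high in all, 0.5 kg; grip the cylinder's upper half. Origin: centre of its underside; z up. Fingertips kept 22 mm or more above its underside clear the tray when it is seated.
- tray_stapler: cardboard tray 190 x 110 x 22 mm, loose, 0.4 kg, four alike outside; a grey moulded insert 20 mm high has a central pocket: a long straight-sided slot 158 x 50 mm, for the stapler. Pocket floor 4 mm above the tray's underside, 16 mm deep, mouth bevelled 5 mm wider all round. Origin: centre of the underside, below the pocket's centre; x along the long side, z up.
- tray_measure: cardboard tray 190 x 110 x 22 mm, loose, 0.4 kg, four alike outside; a grey moulded insert 20 mm high has a central pocket: a short rectangle 97 x 53 mm, for the tape measure. Pocket floor 4 mm above the tray's underside, 16 mm deep, mouth bevelled 5 mm wider all round. Origin: centre of the underside, below the pocket's centre; x along the long side, z up.
- tray_tin: cardboard tray 190 x 110 x 22 mm, loose, 0.4 kg, four alike outside; a grey moulded insert 20 mm high has a central pocket: the larger round one, 72 mm diameter, for the tin. Pocket floor 4 mm above the tray's underside, 16 mm deep, mouth bevelled 5 mm wider all round. Origin: centre of the underside, below the pocket's centre; x along the long side, z up.
- tray_weight: cardboard tray 190 x 110 x 22 mm, loose, 0.4 kg, four alike outside; a grey moulded insert 20 mm high has a central pocket: the smaller round one, 54 mm diameter, for the check weight. Pocket floor 4 mm above the tray's underside, 16 mm deep, mouth bevelled 5 mm wider all round. Origin: centre of the underside, below the pocket's centre; x along the long side, z up.
- label_roll: small white roll of labels lying flat, 58 mm diameter x 26 mm high; not part of the job, it stays where it lies. Origin: centre of its underside. (Note on the room: a fixed 38 mm square steel rack post, 1 m tall, stands at the bench's right front corner, x 0.33, y -0.55; an arm that starts beside it should draw back toward its base before swinging in over the bench.)
Things that resemble listed ones, but are neither listed nor needed, are in the scene too. Leave any brown or green look-alike of the tin alone.

How it is judged (in metres and radians):
At the end, for the whole second after the job is handed in: Each article stands in its own tray's pocket: within 14 mm of the pocket's centre, its underside on the pocket floor (less than 8 mm above the tray's underside), upright within 0.10 rad, the stapler and tape measure along the pocket within 0.30 rad; trays flat on the bench; all released and at rest (horizontal distance between stapler and tray_stapler below 0.014 m and z of stapler in the frame of tray_stapler below 0.008 m and angle between each of stapler, tape_measure, tin, weight's own z axis and vertical below 0.1 rad and angle between each of tray_stapler, tray_measure, tray_tin, tray_weight's own z axis and vertical below 0.05 rad and linear speed of each of stapler, tray_stapler, tape_measure, tray_measure, tin, tray_tin, weight, tray_weight below 0.01 m/s and angular speed of each of stapler, tape_measure, tin, weight below 0.1 rad/s and height (world z) of each of tray_stapler, tray_measure, tray_tin, tray_weight below 0.004 m and angle between the y axis of stapler and the x axis of tray_stapler, either way round below 0.3 rad and horizontal distance between tape_measure and tray_measure below 0.014 m and z of tape_measure in the frame of tray_measure below 0.008 m and angle between the y axis of tape_measure and the x axis of tray_measure, either way round below 0.3 rad and horizontal distance between tin and tray_tin below 0.014 m and z of tin in the frame of tray_tin below 0.008 m and horizontal distance between weight and tray_weight below 0.014 m and z of weight in the frame of tray_weight below 0.008 m); the robot touches nothing.
It fails at once if the label roll is moved more than 25 mm or lifted (distance of label_roll from where it was at the start of the episode above 0.025 m).
It fails at once if a tray is moved more than 50 mm (distance of any of tray_stapler, tray_measure, tray_tin, tray_weight from where it was at the start of the episode above 0.05 m).
It also fails if it takes over 120 s, if anything falls off the work surface, if the arm or the gripper's body presses on something with over 40 N, if the wrist force passes 120 N, or if a joint passes its speed limit or range.

## Working session

There is one attempt and no reset: what is moved stays moved. The work goes in short steps, Python scripts to look and compute and a shell command to move; the robot and the scene stay as the last step left them, time stands still between calls to the robot, and variables do not carry over. Pictures are saved under pics/ and viewed, at most 14 in all, crops included, and the job is handed in when it is done.

```bash
ls; mkdir -p pics
python3 - <<'E'
from workcell import sensors,camera,bot
import cv2,pickle
for n in("top","side"):
    c=camera(n); pickle.dump(c,open(n+".pkl","wb")); cv2.imwrite(f"pics/{n}0.png",c["img"][:,:,::-1]); print(n,c["fx"],c["cx"],c["cy"],c["R"],c["t"])
o=sensors.get_obs();print(o)
E
```

```text
pics
top 485.1958737076869 314.2840504195231 242.77774626830941 [[ 0.00427025 -0.99998564 -0.00323725]
 [-0.9767894  -0.00347785 -0.21417371]
 [ 0.21415938  0.00407669 -0.97679022]] [0.03383017 0.61968313 1.14236537]
side 611.645318470361 326.82251573033335 244.44440069999274 [[-0.97505299 -0.22121526  0.01831599]
 [-0.15617036  0.62502893 -0.76482002]
 [ 0.15774184 -0.74860046 -0.64398359]] [0.61151586 0.09982299 1.7352277 ]
{'time': 0.1, 'q': array([-7.28817171e+01,  5.00793543e+00,  1.00397770e+01,  9.51002050e+01,
       -2.51293761e-04,  9.00005435e+01]), 'qd': array([ 0.02390024, -0.08439155,  0.23670762,  0.045207  , -0.09702531,
       -0.01916865]), 'joint_efforts': array([-1.86926850e-04, -5.21559405e+01,  4.65654552e+01,  1.59873313e-02,
        7.33023796e-06, -1.25188623e-05]), 'ee_pos': array([ 0.16182813, -0.52543817,  0.23066111]), 'tcp_rot': array([-1.79931637e+02,  2.51942039e-04,  1.71177397e+01]), 'wrist_force': array([-0.92361854,  0.30480528,  0.45537315]), 'torque': array([-0.04495545, -0.04032052,  0.01130166]), 'grasp_force': 0.0, 'opening': 0.0856621933495419}
```

View pics/top0.png

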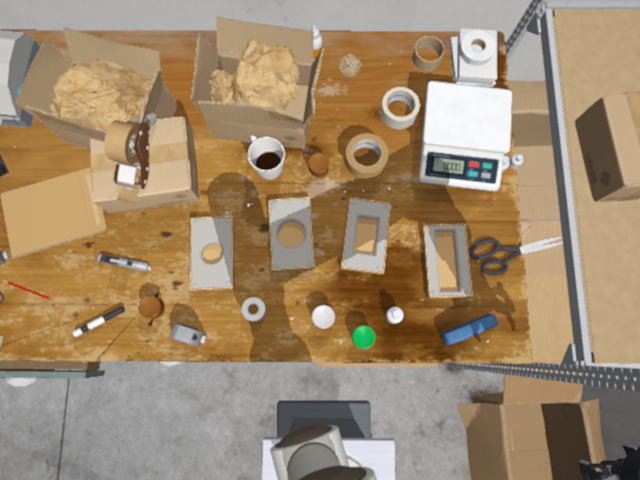

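View pics/side0.png

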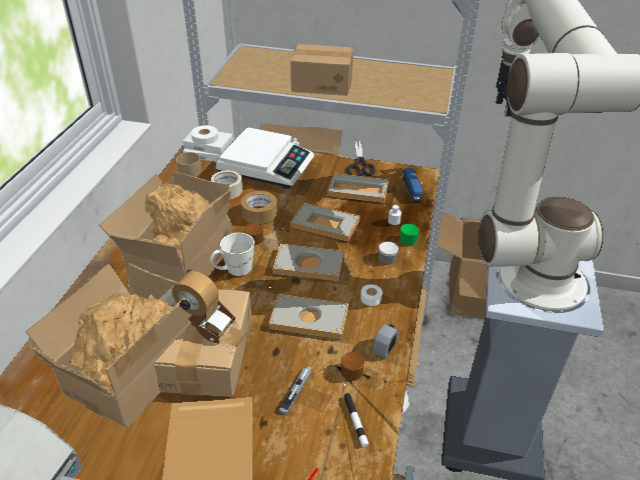

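The top view shows the trays at about (212,253) weight, (291,233) tin, (366,236) measure and (447,260) stapler. The articles are the stapler (470,329), weight (395,315), tin (323,317) and tape measure (188,335). The label roll is at (253,309), with a green decoy at (363,337). The side view agrees. Next I'll measure with masks.

```bash
cat > h.py <<'E'
import numpy as np,cv2,pickle
def ray(c,u,v,z):
    K=np.array([(u-c["cx"])/c["fx"],(v-c["cy"])/c["fy"],1.0]); R=np.array(c["R"]);t=np.array(c["t"])
    o=-R.T@t; d=R.T@K; return o+d*(z-o[2])/d[2]
def proj(c,X):
    p=np.array(c["R"])@np.array(X)+np.array(c["t"]); return c["fx"]*p[0]/p[2]+c["cx"],c["fy"]*p[1]/p[2]+c["cy"]
def world(c,cnt,z): return np.array([ray(c,u,v,z)[:2] for u,v in np.reshape(cnt,(-1,2))])
def blob(mask,near):
    cs,_=cv2.findContours(mask.astype(np.uint8),cv2.RETR_EXTERNAL,cv2.CHAIN_APPROX_NONE)
    cs=[k for k in cs if cv2.contourArea(k)>20]
    return min(cs,key=lambda k:abs(cv2.pointPolygonTest(k,near,True)) if cv2.pointPolygonTest(k,near,False)<0 else -1)
def rect(P):
    (x,y),(w,h),a=cv2.minAreaRect((P*1000).astype(np.float32)) 
    if w<h: w,h,a=h,w,a+90
    return [round(float(k),1) for k in (x,y,w,h,(a+90)%180-90)]
E
python3 - <<'E'
from h import *
c=pickle.load(open("top.pkl","rb"));im=c["img"];hsv=cv2.cvtColor(im,cv2.COLOR_RGB2HSV)
H,S,V=[hsv[:,:,i].astype(int) for i in range(3)]
grey=(S<60)&(V>90)
def show(n,m,near,z):
    k=blob(m,near);P=world(c,k,z);print(n,cv2.boundingRect(k),rect(P)); return k
for n,p in dict(weight=(200,228),tin=(280,210),measure=(355,210),stapler=(435,260)).items():
    k=show("tray_"+n,grey,p,.021)
    x,y,w,h=cv2.boundingRect(k); f=np.zeros(S.shape,np.uint8);cv2.drawContours(f,[k],-1,1,-1)
    hole=(f>0)&(S>=75); hole=cv2.morphologyEx(hole.astype(np.uint8),cv2.MORPH_OPEN,np.ones((3,3)))
    show("  hole",hole,(x+w/2,y+h/2),.012)
show("tin",(S<40)&(V>170),(323,317),.041)
show("roll",(S<60)&(V>140),(246,309),.026)
show("stapler",(H>95)&(H<130)&(S>90),(470,329),.054)
show("measure",(S<60)&(V>90),(186,335),.062)
show("wt",(S<60)&(V>90),(395,315),.041)
a=cv2.resize(im[180:360,170:360],None,fx=4.2,fy=4.2*.78,interpolation=cv2.INTER_CUBIC)
def crop(y0,x0):
    return cv2.resize(im[y0:y0+60,x0:x0+80],None,fx=5,fy=5,interpolation=cv2.INTER_CUBIC)
a=np.vstack([np.hstack([crop(300,150),crop(300,430)]),np.hstack([crop(290,365),crop(290,290)])])
cv2.imwrite("pics/crop1.png",a[:,:,::-1])
E
```

```text
tray_weight (191, 218, 41, 71) [604.1, 303.5, 184.3, 104.4, 2.4]
  hole (202, 244, 20, 19) [603.6, 303.4, 49.6, 47.7, -89.8]
tray_tin (269, 198, 44, 71) [656.3, 97.8, 183.7, 105.0, 4.2]
  hole (278, 222, 27, 25) [655.2, 97.6, 68.3, 64.6, -89.8]
tray_measure (342, 199, 48, 73) [652.4, -98.2, 184.4, 104.2, -7.6]
  hole (354, 218, 24, 36) [652.5, -97.8, 93.9, 52.0, -7.7]
tray_stapler (425, 225, 47, 72) [586.3, -305.1, 183.7, 104.4, 2.2]
  hole (435, 231, 23, 60) [586.5, -305.0, 155.3, 47.1, 1.9]
tin (312, 305, 23, 24) [439.4, 14.1, 56.2, 54.3, 0.2]
roll (241, 297, 24, 24) [459.5, 190.5, 57.8, 57.3, -89.8]
stapler (443, 315, 55, 30) [410.0, -341.7, 136.6, 31.2, -67.5]
measure (170, 323, 36, 22) [392.0, 338.8, 85.3, 37.6, 72.4]
wt (386, 306, 18, 18) [444.8, -162.3, 42.1, 41.9, -1.6]
```

View pics/crop1.png

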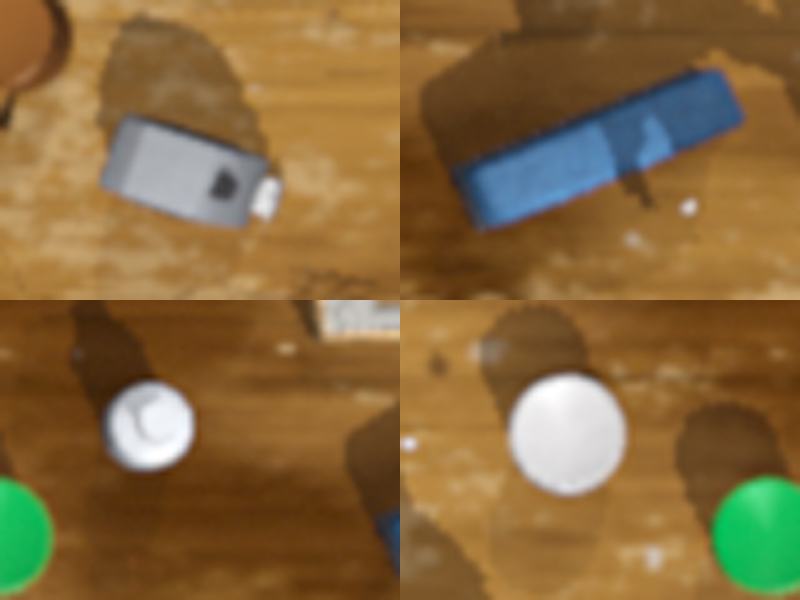

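The crop confirms it. The tape measure's hook is on the right, the stapler lies up-right, the weight is a disc with a knob, and the tin lid is white. Sizes and reach also match. I'll draw back first.

```bash
cat > plan.py <<'E'
# plan.py x y z yaw (mm, deg): turn first, then slide, from the measured pose
import sys,numpy as np
from workcell import sensors
o=sensors.get_obs();p=np.array(o["ee_pos"])*1000;w=o["tcp_rot"][2]
x,y,z,yaw=map(float,sys.argv[1:]);d=np.array([x,y,z])-p
t=(yaw-w+90)%180-90; a=np.radians(w+t)
print("pos",p.round(1),"rot",np.round(o["tcp_rot"],1),"q",np.round(o["q"],0),"t",round(o["time"],1),"open",round(o["opening"]*1000,1))
print("turn rad",round(-np.radians(t),3),"slide",np.round([d[0]*np.cos(a)+d[1]*np.sin(a),d[0]*np.sin(a)-d[1]*np.cos(a),-d[2]],1))
E
python3 -m handwheel '{"gripper":[1,1,1,1,1,1,1],"slide":[[0,-37,0],[0,-37,0],[0,-37,0],[0,-37,0],[0,-37,0],[0,-36,0],[0,0,0]],"yaw":[0,0,0,0,0,0,0]}' 40
python3 plan.py 410 -342 160 -67.5
```

```text
time: 0.68
ee_pos: [0.0955, -0.3101, 0.2324]
tcp_rot: [179.9, 0.0, 17.1]
wrist_force: [-0.5, 0.1, 0.1]
opening: 0.0852
grasp_force: 0.0
pos [  95.5 -310.1  232.4] rot [179.9   0.   17.1] q [-73. -26. -16. 100.  -0.  90.] t 0.7 open 85.2
turn rad 1.477 slide [ 149.9 -278.3   72.4]
```

```bash
python3 -m handwheel '{"gripper":[1,1,1,1,1,1],"slide":[[0,0,0],[0,0,0],[0,0,0],[0,0,0],[0,0,0],[0,0,0]],"yaw":[0.123,0.123,0.123,0.123,0.123,0.123]}' >/dev/null
python3 -m handwheel '{"gripper":[1,1,1,1,1,1],"slide":[[0,0,0],[0,0,0],[0,0,0],[0,0,0],[0,0,0],[0,0,0]],"yaw":[0.123,0.123,0.123,0.123,0.123,0.123]}' 
python3 -m handwheel '{"gripper":[1,1,1,1,1,1,1,1],"slide":[[18.7,-34.8,9],[18.7,-34.8,9],[18.7,-34.8,9],[18.7,-34.8,9],[18.7,-34.8,9],[18.7,-34.8,9],[18.7,-34.8,9],[18.7,-34.8,9]],"yaw":[0,0,0,0,0,0,0,0]}' 
python3 plan.py 410 -342 160 -67.5
```

```text
time: 1.68
ee_pos: [0.0969, -0.3145, 0.231]
tcp_rot: [-180.0, 0.0, -67.8]
wrist_force: [0.2, -0.3, -0.3]
opening: 0.085
grasp_force: 0.0
time: 2.35
ee_pos: [0.2869, -0.3925, 0.1705]
tcp_rot: [-173.7, 0.1, -57.5]
wrist_force: [0.5, -0.4, 0.5]
opening: 0.0854
grasp_force: 0.0
pos [ 286.9 -392.5  170.5] rot [-1.737e+02  1.000e-01 -5.750e+01] q [-58.  -5.  -6.  88.   6. 180.] t 2.4 open 85.4
turn rad 0.175 slide [   0.4 -133.1   10.5]
```

Joint 6 hit its limit, so I need the other half-turn (yaw 112.5).

```bash
for i in 1 2 3; do python3 -m handwheel '{"gripper":[1,1,1,1,1,1,1,1],"slide":[[0,0,0],[0,0,0],[0,0,0],[0,0,0],[0,0,0],[0,0,0],[0,0,0],[0,0,0]],"yaw":[-0.125,-0.125,-0.125,-0.125,-0.125,-0.125,-0.125,-0.125]}' >/dev/null; done
python3 plan.py 410 -342 160 112.5
```

```text
pos [ 285.8 -392.2  171. ] rot [173.8  -1.  114.8] q [-58.  -5.  -6.  88.   6.   8.] t 4.3 open 85.5
turn rad 0.039 slide [ -1.2 133.9  11. ]
```

```bash
python3 -m handwheel '{"gripper":[1,1,1,1,1],"slide":[[0,33,0],[0,33,0],[0,33,0],[0,33,0],[0,0,0]],"yaw":[0,0,0,0,0]}'
python3 plan.py 410 -342 160 112.5
```

```text
time: 4.77
ee_pos: [0.4093, -0.3362, 0.1856]
tcp_rot: [173.7, -0.9, 114.6]
wrist_force: [0.5, -0.2, 0.6]
opening: 0.0852
grasp_force: 0.0
pos [ 409.3 -336.2  185.6] rot [173.7  -0.9 114.6] q [-43.  -0.  -1.  88.   6.  23.] t 4.8 open 85.2
turn rad 0.037 slide [-5.6 -1.6 25.6]
```

```bash
for i in 1 2 3; do python3 -m handwheel '{"gripper":[1,1,1,1,1,1,1,1],"slide":[[0,0,0],[0,0,0],[0,0,0],[0,0,0],[0,0,0],[0,0,0],[0,0,0],[0,0,0]],"yaw":[-0.125,-0.125,-0.125,-0.125,-0.125,-0.125,-0.125,-0.125]}' >/dev/null; done
python3 -m handwheel '{"gripper":[1,1,1,1],"slide":[[0,0,0],[0,0,0],[0,0,0],[0,0,0]],"yaw":[-0.125,-0.125,-0.125,-0.125]}' >/dev/null
python3 plan.py 410 -342 160 112.5
python3 -m handwheel '{"gripper":[1,1],"slide":[[0,0,0],[0,0,0]],"yaw":[-0.1,0]}' >/dev/null
python3 plan.py 410 -342 160 112.5
python3 -m handwheel '{"gripper":[1,1],"slide":[[0,0,0],[0,0,0]],"yaw":[-0.05,0]}' >/dev/null
python3 plan.py 410 -342 160 112.5
```

```text
pos [ 405.3 -338.3  185.1] rot [-173.9   -1.3  -44.8] q [ -43.   -0.   -1.   88.    6. -178.] t 7.1 open 85.3
turn rad 0.396 slide [ 5.3 -3.  25.1]
pos [ 417.2 -324.5  185.2] rot [-174.7   -1.8  -40.8] q [ -41.   -1.   -1.   88.    5. -180.] t 7.3 open 85.7
turn rad 0.466 slide [13.4 13.4 25.2]
pos [ 425.4 -314.4  185.3] rot [-175.3   -2.1  -39. ] q [ -39.   -1.   -1.   88.    5. -180.] t 7.4 open 85.5
turn rad 0.497 slide [19.6 24.8 25.3]
```

```bash
python3 -m handwheel '{"gripper":[1,1,1],"slide":[[0,20,0],[0,20,0],[0,0,0]],"yaw":[-0.05,-0.05,0]}' >/dev/null
python3 plan.py 410 -342 160 112.5
python3 -m handwheel '{"gripper":[1,1,1],"slide":[[0,20,0],[0,20,0],[0,0,0]],"yaw":[-0.05,-0.05,0]}' >/dev/null
python3 plan.py 410 -342 160 112.5
```

```text
pos [ 428.6 -309.2  182.3] rot [-177.5   -2.5  -37.2] q [ -37.   -1.   -2.   87.    3. -180.] t 7.7 open 85.6
turn rad 0.528 slide [23.2 29.7 22.3]
pos [ 432.2 -303.3  181.1] rot [-179.6   -2.7  -35.3] q [ -35.   -2.   -2.   87.    0. -180.] t 7.9 open 85.5
turn rad 0.561 slide [27.3 35.4 21.1]
```

Sideways tilt is fixed, with 2.7° of outward tilt left. I'll turn back, then draw in to the inner reach limit, which should tilt the tool inward.

```bash
for i in 1 2 3; do python3 -m handwheel '{"gripper":[1,1,1,1,1,1,1,1],"slide":[[0,0,0],[0,0,0],[0,0,0],[0,0,0],[0,0,0],[0,0,0],[0,0,0],[0,0,0]],"yaw":[0.125,0.125,0.125,0.125,0.125,0.125,0.125,0.125]}' >/dev/null; done
python3 plan.py 410 -342 160 112.5
python3 -m handwheel '{"gripper":[1,1,1,1,1,1,1,1],"slide":[[38,0,0],[38,0,0],[38,0,0],[38,0,0],[38,0,0],[38,0,0],[20,0,0],[0,0,0]],"yaw":[0,0,0,0,0,0,0,0]}' >/dev/null
python3 plan.py 410 -342 160 112.5
```

```text
pos [ 432.  -303.9  181.3] rot [179.9   2.7 152.3] q [-35.  -2.  -2.  87.   1.  -8.] t 9.9 open 85.2
turn rad 0.695 slide [-26.8 -34.9  21.3]
pos [ 209.6 -188.8  169.9] rot [179.9   2.8 152.6] q [-43. -36. -29.  94.   1. -15.] t 10.6 open 85.3
turn rad 0.7 slide [-218.2  126.5    9.9]
```

```bash
for i in 1 2 3; do python3 -m handwheel '{"gripper":[1,1,1],"slide":[[15,0,0],[15,0,0],[0,0,0]],"yaw":[0,0,0]}' >/dev/null
python3 plan.py 410 -342 160 112.5 | head -1; done
```

```text
pos [ 184.4 -175.9  168.3] rot [179.9   2.8 152.6] q [-45. -40. -31.  96.   1. -17.] t 10.8 open 85.6
pos [ 158.2 -162.4  166.9] rot [179.9   2.8 152.6] q [-47. -45. -33.  99.   1. -20.] t 11.1 open 85.6
pos [ 132.2 -149.4  165.4] rot [179.8   2.6 152.6] q [-50. -48. -35. 101.   1. -23.] t 11.3 open 85.4
```

Joint 2 is now reaching its limit and the pitch is decreasing.

```bash
for i in 1 2 3 4; do python3 -m handwheel '{"gripper":[1,1,1],"slide":[[12,0,0],[12,0,0],[0,0,0]],"yaw":[0,0,0]}' >/dev/null
python3 plan.py 410 -342 160 112.5 | head -1; done
```

```text
pos [ 119.7 -150.2  169.2] rot [179.5   1.9 152.6] q [-53. -48. -35. 102.   1. -26.] t 11.6 open 85.5
pos [ 105.4 -150.1  172.8] rot [179.    1.1 152.6] q [-57. -48. -34. 104.   1. -30.] t 11.8 open 85.7
pos [  90.  -149.9  176.6] rot [178.6   0.4 152.6] q [-61. -48. -34. 105.   1. -34.] t 12.1 open 85.4
pos [  73.4 -149.6  180.7] rot [178.1  -0.2 152.6] q [-66. -48. -33. 107.   1. -39.] t 12.3 open 85.5
```

```bash
for i in 1 2; do python3 -m handwheel '{"gripper":[1,1,1,1,1,1,1],"slide":[[0,0,0],[0,0,0],[0,0,0],[0,0,0],[0,0,0],[0,0,0],[0,0,0]],"yaw":[-0.1245,-0.1245,-0.1245,-0.1245,-0.1245,-0.1245,-0.1245]}' >/dev/null; done
sed -i 's/(yaw-w+90)%180-90/(yaw-w+180)%360-180/' plan.py
python3 plan.py 250 -30 175 -107.6;python3 plan.py 120 220 175 -107.6
```

```text
pos [  74.1 -149.5  180.3] rot [-179.8    1.9 -107.1] q [ -66.  -48.  -33.  107.    1. -139.] t 13.5 open 85.3
turn rad 0.009 slide [-167.1 -131.5    5.3]
pos [  74.1 -149.5  180.3] rot [-179.8    1.9 -107.1] q [ -66.  -48.  -33.  107.    1. -139.] t 13.5 open 85.3
turn rad 0.009 slide [-366.1   68.     5.3]
```

```bash
python3 -m handwheel '{"gripper":[1,1,1,1,1,1,1],"slide":[[-28,-22,0],[-28,-22,0],[-28,-22,0],[-28,-22,0],[-28,-22,0],[-28,-22,0],[0,0,0]],"yaw":[0,0,0,0,0,0,0]}' >/dev/null
for i in 1 2; do python3 -m handwheel '{"gripper":[1,1,1,1,1],"slide":[[-20,20,0],[-20,20,0],[-20,20,0],[-20,20,0],[-20,20,0]],"yaw":[0,0,0,0,0]}' >/dev/null; done
python3 plan.py 70 140 175 -107.6
```

```text
pos [112.9 151.1 201.8] rot [ 178.6    1.4 -107.5] q [ 51. -47. -30. 106.   2. -22.] t 14.9 open 85.6
turn rad 0.002 slide [23.5 37.5 26.8]
```

The tilt is down to about 2°, which is fine. On to the tape measure.

```bash
python3 plan.py 391 340 120 -107.6
```

```text
pos [112.9 151.1 201.8] rot [ 178.6    1.4 -107.5] q [ 51. -47. -30. 106.   2. -22.] t 14.9 open 85.6
turn rad 0.002 slide [-264.2 -208.    81.8]
```

```bash
python3 -m handwheel '{"gripper":[1,1,1,1,1,1,1,1],"slide":[[-33,-26,10],[-33,-26,10],[-33,-26,10],[-33,-26,10],[-33,-26,10],[-33,-26,10],[-33,-26,10],[-33,-26,10]],"yaw":[0,0,0,0,0,0,0,0]}' >/dev/null
python3 -m handwheel '{"gripper":[1,1],"slide":[[0,0,0],[0,0,0]],"yaw":[0,0]}' >/dev/null
python3 plan.py 391 340 26 -107.6
python3 - <<'E'
from h import *; from workcell import camera
im=[]
for n,X in(("top",(.391,.34,.06)),("side",(.391,.34,.06))):
    c=camera(n);u,v=map(int,proj(c,X));u=min(max(u,60),579);v=min(max(v,60),419)
    im.append(cv2.resize(c["img"][v-60:v+60,u-60:u+60],(400,400),interpolation=cv2.INTER_CUBIC))
cv2.imwrite("pics/a1.png",np.hstack(im)[:,:,::-1])
E
```

```text
pos [380.1 335.9 122.2] rot [ 178.4    1.1 -107.5] q [ 40.  -2.  -9.  83.   2. -32.] t 15.8 open 85.3
turn rad 0.002 slide [-7.2 -9.1 96.2]
```

View pics/a1.png

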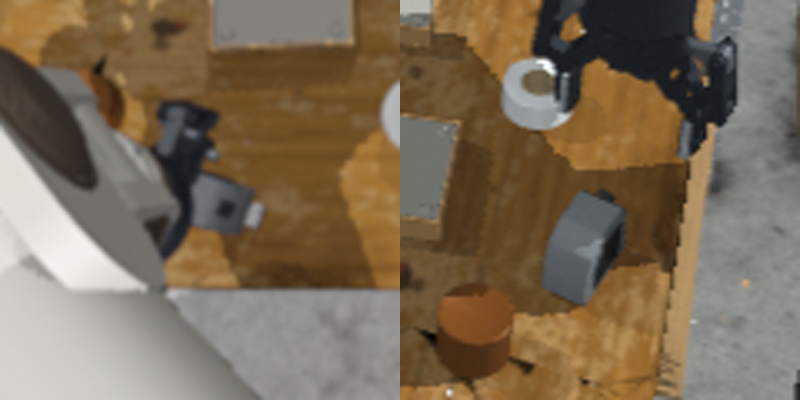

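The views show the fingers straddling the tape measure's thickness. The brown tin look-alike is clear. Descending.

```bash
python3 -m handwheel '{"gripper":[1,1,1,1],"slide":[[-7,-9,0],[0,0,30],[0,0,20],[0,0,0]],"yaw":[0,0,0,0]}' >/dev/null
python3 plan.py 391 340 26 -107.6
```

```text
pos [387.8 339.2  73.3] rot [ 178.5    1.2 -107.4] q [ 40.  -0. -13.  77.   2. -32.] t 16.2 open 85.4
turn rad 0.003 slide [-1.8 -2.8 47.3]
```

```bash
python3 -m handwheel '{"gripper":[1,1,1,1],"slide":[[-2,-3,0],[0,0,24],[0,0,22],[0,0,0]],"yaw":[0,0,0,0]}' 
python3 -m handwheel '{"gripper":[-1,-1,-1,-1,-1,-1],"slide":[[0,0,0],[0,0,0],[0,0,0],[0,0,0],[0,0,0],[0,0,0]],"yaw":[0,0,0,0,0,0]}' 40
python3 plan.py 391 340 26 -107.6
```

```text
time: 16.53
ee_pos: [0.3917, 0.342, 0.0284]
tcp_rot: [178.6, 1.2, -107.4]
wrist_force: [-0.2, -0.5, -0.1]
opening: 0.0855
grasp_force: 0.0
time: 17.03
ee_pos: [0.3935, 0.343, 0.0314]
tcp_rot: [178.7, 1.4, -107.4]
wrist_force: [-1.1, -2.1, 7.0]
opening: 0.0354
grasp_force: 39.6
pos [393.5 343.   31.4] rot [ 178.7    1.4 -107.4] q [ 40.   2. -16.  72.   2. -33.] t 17.0 open 35.4
turn rad 0.003 slide [3.7 1.5 5.4]
```

```bash
python3 -m handwheel '{"gripper":[-1,-1,-1,-1,-1],"slide":[[0,0,-10],[0,0,-30],[0,0,-40],[0,0,-20],[0,0,0]],"yaw":[0,0,0,0,0]}' 
for i in 1 2; do python3 -m handwheel '{"gripper":[-1,-1,-1,-1,-1,-1],"slide":[[0,0,0],[0,0,0],[0,0,0],[0,0,0],[0,0,0],[0,0,0]],"yaw":[0.117,0.117,0.117,0.117,0.117,0.117]}' >/dev/null; done
python3 plan.py 652 -98 120 172.4
python3 - <<'E'
from h import *; from workcell import camera
im=[]
for n in("top","side"):
    c=camera(n);u,v=map(int,proj(c,(.40,.34,.1)));u=min(max(u,60),579);v=min(max(v,60),419)
    im.append(cv2.resize(c["img"][v-60:v+60,u-60:u+60],(400,400),interpolation=cv2.INTER_CUBIC))
cv2.imwrite("pics/a2.png",np.hstack(im)[:,:,::-1])
E
```

```text
time: 17.45
ee_pos: [0.396, 0.3409, 0.1357]
tcp_rot: [178.8, 1.7, -107.4]
wrist_force: [-0.7, 0.4, -1.9]
opening: 0.0351
grasp_force: 40.5
pos [394.  339.4 129.2] rot [178.5  -1.2 171.8] q [40. -0. -7. 83.  2. 48.] t 18.4 open 35.3
turn rad -0.01 slide [-313.6 -399.5    9.2]
```

View pics/a2.png

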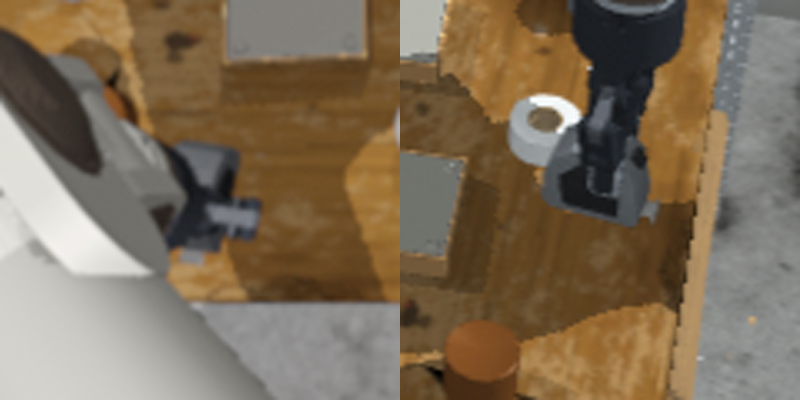

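The tape measure hangs level and is gripped near its middle. Carrying it to its tray.

```bash
for i in 1 2; do python3 -m handwheel '{"gripper":[-1,-1,-1,-1,-1,-1,-1],"slide":[[-22.4,-28.5,0],[-22.4,-28.5,0],[-22.4,-28.5,0],[-22.4,-28.5,0],[-22.4,-28.5,0],[-22.4,-28.5,0],[-22.4,-28.5,0]],"yaw":[0,0,0,0,0,0,0]}' >/dev/null; done
python3 -m handwheel '{"gripper":[-1,-1],"slide":[[0,0,0],[0,0,0]],"yaw":[0,0]}' >/dev/null
python3 plan.py 652 -98 75 172.4
python3 - <<'E'
from h import *; from workcell import camera
im=[]
for n in("top","side"):
    c=camera(n);u,v=map(int,proj(c,(.652,-.098,.06)))
    im.append(cv2.resize(c["img"][v-55:v+55,u-55:u+55],(400,400),interpolation=cv2.INTER_CUBIC))
cv2.imwrite("pics/a3.png",np.hstack(im)[:,:,::-1])
E
```

```text
pos [ 650.4 -100.   111.1] rot [178.5  -1.3 172.2] q [-9. 21. 15. 86.  2. -2.] t 19.9 open 35.4
turn rad -0.003 slide [-1.3  2.2 36.1]
```

View pics/a3.png

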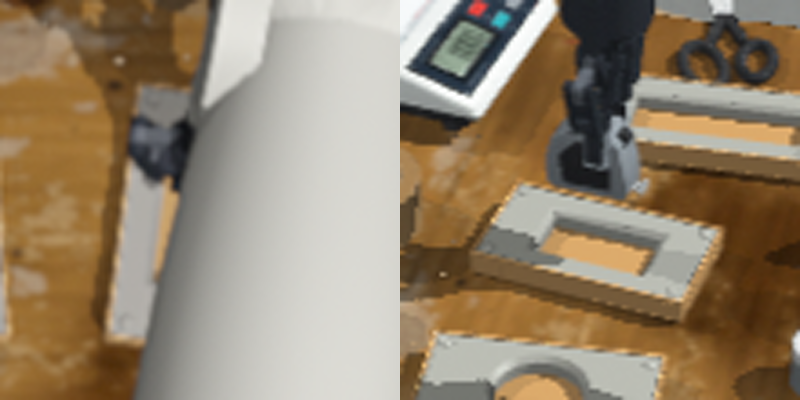

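```bash
python3 -m handwheel '{"gripper":[-1,-1,-1,-1],"slide":[[-1,2,20],[0,0,25],[0,0,15],[0,0,0]],"yaw":[0,0,0,0]}' 
python3 -m handwheel '{"gripper":[-1,-1,-1],"slide":[[0,0,8],[0,0,5],[0,0,0]],"yaw":[0,0,0]}'; python3 plan.py 652 -98 36 172.4
```

```text
time: 20.32
ee_pos: [0.6483, -0.0928, 0.0492]
tcp_rot: [178.5, -1.5, 172.4]
wrist_force: [-0.4, -0.9, -2.9]
opening: 0.0355
grasp_force: 40.6
time: 20.57
ee_pos: [0.6504, -0.0937, 0.0396]
tcp_rot: [178.5, -1.1, 172.2]
wrist_force: [0.3, -0.7, -2.1]
opening: 0.0355
grasp_force: 40.7
pos [650.4 -93.7  39.6] rot [178.5  -1.1 172.2] q [-9. 21.  8. 78.  2. -1.] t 20.6 open 35.5
turn rad -0.003 slide [-2.2 -4.   3.6]
```

```bash
python3 -m handwheel '{"gripper":[-1,-1,-1,-1],"slide":[[-1,-4,0],[0,0,3],[0,0,2],[0,0,0]],"yaw":[0,0,0,0]}' 
python3 -m handwheel '{"gripper":[0.3,0.3,0.3,0.3],"slide":[[0,0,0],[0,0,0],[0,0,0],[0,0,0]],"yaw":[0,0,0,0]}'
python3 -m handwheel '{"gripper":[0.3,0.3,0.3,0.3,0.3],"slide":[[0,0,-20],[0,0,-40],[0,0,-40],[0,0,-20],[0,0,0]],"yaw":[0,0,0,0,0]}'
python3 plan.py 440 14 120 172
```

```text
time: 20.9
ee_pos: [0.6512, -0.0988, 0.0366]
tcp_rot: [178.5, -1.0, 172.1]
wrist_force: [-4.6, -0.3, 7.3]
opening: 0.0353
grasp_force: 41.3
time: 21.23
ee_pos: [0.6508, -0.0982, 0.0344]
tcp_rot: [178.5, -1.2, 172.2]
wrist_force: [0.3, -0.6, -0.1]
opening: 0.0553
grasp_force: 0.0
time: 21.65
ee_pos: [0.6547, -0.1021, 0.1607]
tcp_rot: [178.5, -0.7, 172.2]
wrist_force: [0.0, 0.1, 1.3]
opening: 0.0556
grasp_force: 0.0
pos [ 654.7 -102.1  160.7] rot [178.5  -0.7 172.2] q [-10.  21.  21.  91.   1.  -2.] t 21.6 open 55.6
turn rad 0.003 slide [228.8  85.1  40.7]
```

Placed. Next is the tin.

```bash
python3 -m handwheel '{"gripper":[1,1,1,1,1,1,1,1],"slide":[[32.7,12.2,5],[32.7,12.2,5],[32.7,12.2,5],[32.7,12.2,5],[32.7,12.2,5],[32.7,12.2,5],[32.7,12.2,5],[0,0,0]],"yaw":[0,0,0,0,0,0,0,0]}' >/dev/null
python3 plan.py 440 14 70 172
python3 - <<'E'
from h import *; from workcell import camera
im=[]
for n,X in(("side",(.652,-.098,.03)),("side",(.44,.014,.05))):
    c=camera(n);u,v=map(int,proj(c,X))
    im.append(cv2.resize(c["img"][v-55:v+55,u-55:u+55],(400,400),interpolation=cv2.INTER_CUBIC))
cv2.imwrite("pics/a4.png",np.hstack(im)[:,:,::-1])
E
```

```text
pos [432.1  16.8 125. ] rot [178.5  -1.4 172.3] q [  1. -11. -17.  85.   2.   9.] t 22.3 open 85.6
turn rad 0.005 slide [-8.2 -1.7 55. ]
```

View pics/a4.png

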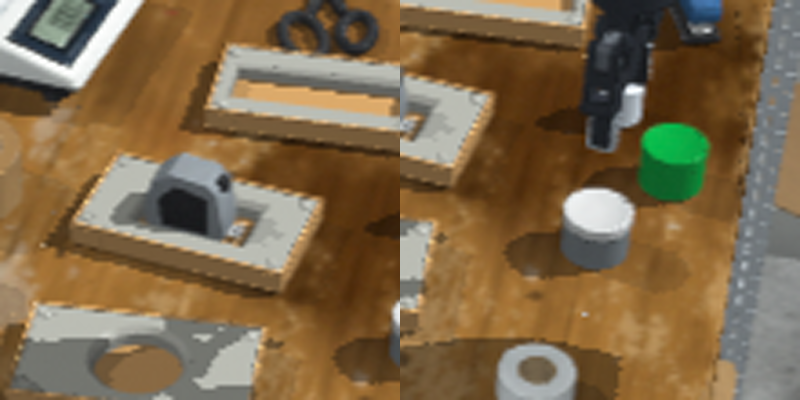

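The tape measure is upright in its pocket, perhaps a few mm toward the far end, which I'll check later. Now down on the tin.

```bash
python3 -m handwheel '{"gripper":[1,1,1,1],"slide":[[-9,2,15],[0,0,25],[0,0,15],[0,0,0]],"yaw":[0,0,0,0]}' >/dev/null
python3 plan.py 440 14 20 172
```

```text
pos [444.6  17.1  68. ] rot [178.5  -1.4 172.1] q [  1.  -8. -21.  78.   2.   9.] t 22.8 open 85.5
turn rad 0.003 slide [ 4.2 -3.7 48. ]
```

```bash
python3 -m handwheel '{"gripper":[1,1,1,1],"slide":[[3,-5,0],[0,0,26],[0,0,22],[0,0,0]],"yaw":[0,0,0,0]}' 
python3 -m handwheel '{"gripper":[-1,-1,-1,-1,-1,-1],"slide":[[0,0,0],[0,0,0],[0,0,0],[0,0,0],[0,0,0],[0,0,0]],"yaw":[0,0,0,0,0,0]}' 40
python3 -m handwheel '{"gripper":[-1,-1,-1,-1,-1],"slide":[[0,0,-10],[0,0,-30],[0,0,-40],[0,0,-20],[0,0,0]],"yaw":[0,0,0,0,0]}' 
python3 plan.py 656 98 115 172
```

```text
time: 23.08
ee_pos: [0.4397, 0.0138, 0.021]
tcp_rot: [178.5, -1.4, 172.1]
wrist_force: [-0.5, 0.3, -1.5]
opening: 0.0852
grasp_force: 0.0
time: 23.58
ee_pos: [0.4422, 0.0141, 0.0257]
tcp_rot: [178.5, -1.0, 172.2]
wrist_force: [-2.1, -1.6, 7.7]
opening: 0.0527
grasp_force: 41.0
time: 24.0
ee_pos: [0.4451, 0.0113, 0.1295]
tcp_rot: [178.4, -0.7, 172.2]
wrist_force: [0.5, 0.6, -0.6]
opening: 0.0523
grasp_force: 42.7
pos [445.1  11.3 129.5] rot [178.4  -0.7 172.2] q [  0. -10. -15.  85.   2.   8.] t 24.0 open 52.3
turn rad 0.003 slide [-196.8  115.2   14.5]
```

```bash
python3 -m handwheel '{"gripper":[-1,-1,-1,-1,-1,-1,-1,-1],"slide":[[-28,16.4,2],[-28,16.4,2],[-28,16.4,2],[-28,16.4,2],[-28,16.4,2],[-28,16.4,2],[-28,16.4,2],[0,0,0]],"yaw":[0,0,0,0,0,0,0,0]}'
python3 plan.py 656 98 70 172
python3 - <<'E'
from h import *; from workcell import camera
im=[]
for n,X in(("side",(.652,.098,.08)),("top",(.652,.098,.06))):
    c=camera(n);u,v=map(int,proj(c,X))
    im.append(cv2.resize(c["img"][v-55:v+55,u-55:u+55],(400,400),interpolation=cv2.INTER_CUBIC))
cv2.imwrite("pics/a5.png",np.hstack(im)[:,:,::-1])
E
```

```text
time: 24.67
ee_pos: [0.6555, 0.1007, 0.1047]
tcp_rot: [178.5, -1.3, 172.2]
wrist_force: [0.1, -0.1, -1.5]
opening: 0.0526
grasp_force: 42.7
pos [655.5 100.7 104.7] rot [178.5  -1.3 172.2] q [ 8. 21. 15. 85.  2. 16.] t 24.7 open 52.6
turn rad 0.004 slide [-0.9 -2.6 34.7]
```

View pics/a5.png

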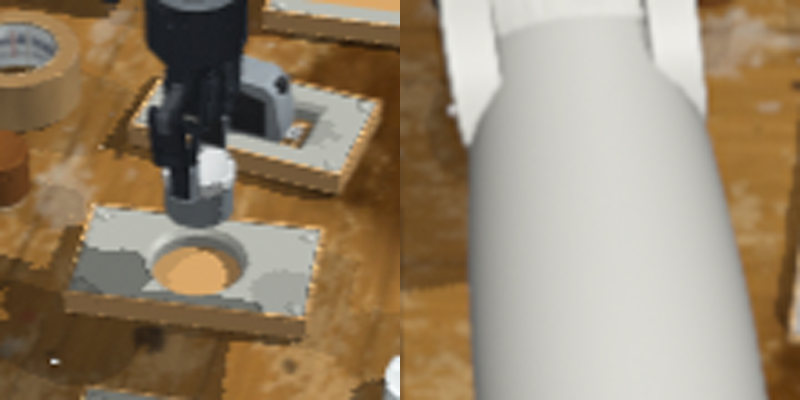

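Run:
```python
from h import *
c=pickle.load(open("side.pkl","rb"));u,v=map(int,proj(c,(.652,.098,.08)))
cu=u-55+199.5/400*110
for x in (.635,.64,.645,.65,.655,.66): print(x, proj(c,(x,.1007,.099))[0]-cu)
print([ (u-55+k/400*110) for k in (163,236)],[proj(c,(.645+s*.027*.975,.1007+s*.027*.22,.099))[0] for s in (1,-1)])
```

```text
0.635 6.8254380334524285
0.64 5.073014590284458
0.645 3.3222192845045697
0.65 1.5730498481673862
0.655 -0.1744959824623038
0.66 -1.9204204669192109
[299.825, 319.9] [np.float64(303.4602854811312), np.float64(322.9057843467263)]
```

By this estimate the tin sits within 1 mm of the grip centre. Lowering.

```bash
python3 -m handwheel '{"gripper":[-1,-1,-1,-1],"slide":[[0,-3,20],[0,0,25],[0,0,18],[0,0,0]],"yaw":[0,0,0,0]}' 
python3 plan.py 656 98 30 172
```

```text
time: 25.1
ee_pos: [0.648, 0.0969, 0.042]
tcp_rot: [178.6, -1.4, 172.1]
wrist_force: [-0.0, -0.1, -1.6]
opening: 0.0525
grasp_force: 42.7
pos [648.   96.9  42. ] rot [178.6  -1.4 172.1] q [ 8. 21.  8. 78.  2. 16.] t 25.1 open 52.5
turn rad 0.003 slide [-7.8  2.2 12. ]
```

```bash
python3 -m handwheel '{"gripper":[-1,-1,-1,-1],"slide":[[-6,1,0],[0,0,7],[0,0,4],[0,0,0]],"yaw":[0,0,0,0]}' 
python3 -m handwheel '{"gripper":[-1,-1],"slide":[[0,0,2],[0,0,0]],"yaw":[0,0]}' 
python3 plan.py 656 98 30 172
```

```text
time: 25.43
ee_pos: [0.6567, 0.0981, 0.0342]
tcp_rot: [178.5, -1.1, 172.2]
wrist_force: [0.3, 0.2, -1.0]
opening: 0.0526
grasp_force: 42.7
time: 25.6
ee_pos: [0.6567, 0.0982, 0.0322]
tcp_rot: [178.5, -1.1, 172.2]
wrist_force: [-0.4, -0.7, -0.2]
opening: 0.0528
grasp_force: 42.7
pos [656.7  98.2  32.2] rot [178.5  -1.1 172.2] q [ 8. 22.  8. 77.  2. 16.] t 25.6 open 52.8
turn rad 0.003 slide [ 0.6 -0.3  2.2]
```

```bash
python3 -m handwheel '{"gripper":[-1,-1,-1],"slide":[[0,0,2],[0,0,1],[0,0,0]],"yaw":[0,0,0]}' 
python3 -m handwheel '{"gripper":[0.8,0.8,0.8,0.8],"slide":[[0,0,0],[0,0,0],[0,0,0],[0,0,0]],"yaw":[0,0,0,0]}'
python3 -m handwheel '{"gripper":[1,1,1,1,1],"slide":[[0,0,-20],[0,0,-40],[0,0,-35],[0,0,-10],[0,0,0]],"yaw":[0,0,0,0,0]}' >/dev/null
python3 plan.py 446 -164 120 172
```

```text
time: 25.85
ee_pos: [0.6568, 0.0983, 0.0298]
tcp_rot: [178.5, -1.1, 172.2]
wrist_force: [-0.9, 0.8, 3.4]
opening: 0.0526
grasp_force: 43.1
time: 26.18
ee_pos: [0.6566, 0.0983, 0.0291]
tcp_rot: [178.5, -1.2, 172.2]
wrist_force: [0.0, 0.1, -0.6]
opening: 0.0766
grasp_force: 0.0
pos [660.   95.4 138.5] rot [178.4  -0.8 172.2] q [ 7. 21. 19. 88.  2. 15.] t 26.6 open 85.4
turn rad 0.003 slide [ 175.8 -286.7   18.5]
```

```bash
python3 -m handwheel '{"gripper":[1,1,1,1,1,1,1,1],"slide":[[19.5,-31.8,2],[19.5,-31.8,2],[19.5,-31.8,2],[19.5,-31.8,2],[19.5,-31.8,2],[19.5,-31.8,2],[19.5,-31.8,2],[19.5,-31.8,2]],"yaw":[0,0,0,0,0,0,0,0]}' >/dev/null
python3 -m handwheel '{"gripper":[1,1],"slide":[[19.5,-31.8,2],[0,0,0]],"yaw":[0,0]}' >/dev/null
python3 plan.py 446 -164 80 172
python3 - <<'E'
from h import *; from workcell import camera
c=pickle.load(open("top.pkl","rb"));hsv=cv2.cvtColor(c["img"],cv2.COLOR_RGB2HSV)
print(rect(world(c,blob((hsv[:,:,0]>50)&(hsv[:,:,0]<75)&(hsv[:,:,1]>150),(363,337)),.041)))
# weight and tin from both views, side first picture
s=pickle.load(open("side.pkl","rb"));print("weight knob-top px side",proj(s,(.446,-.164,.058)),"base",proj(s,(.446,-.164,0)))
w=camera("side");im=[]
for C,X in((s,(.446,-.164,.03)),(w,(.656,.098,.03))):
    u,v=map(int,proj(C,X)); im.append(cv2.resize(C["img"][v-40:v+40,u-40:u+40],(400,400),interpolation=cv2.INTER_CUBIC)); print(u,v)
cv2.imwrite("pics/a6.png",np.hstack(im)[:,:,::-1])
E
```

```text
pos [ 441.2 -167.   110.5] rot [178.5  -1.3 171.9] q [-21.  -5. -13.  83.   1. -13.] t 27.4 open 85.1
turn rad -0.001 slide [-4.4  3.6 30.5]
[390.7, -84.3, 51.0, 50.2, 45.0]
weight knob-top px side (np.float64(396.03574978047277), np.float64(206.6998714277818)) base (np.float64(394.3581743430179), np.float64(221.50117834903028))
395 213
309 256
```

View pics/a6.png

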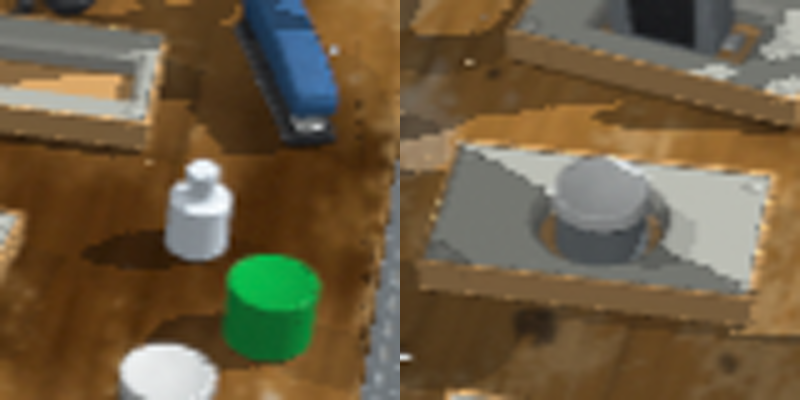

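The tin is seated centrally with an even gap all round, and the weight matches the position I computed. Descending on the weight.

```bash
python3 -m handwheel '{"gripper":[1,1,1,1,1],"slide":[[-4,2,10],[0,0,15],[0,0,10],[0,0,0],[0,0,0]],"yaw":[0,0,0,0,0]}' >/dev/null
python3 plan.py 446 -164 21 172
```

```text
pos [ 448.7 -160.3   75.9] rot [178.4  -1.3 172.3] q [-20.  -4. -16.  79.   1. -13.] t 27.9 open 85.0
turn rad 0.005 slide [ 2.1 -4.1 54.9]
```

```bash
python3 -m handwheel '{"gripper":[1,1,1,1,1],"slide":[[1,-5,0],[0,0,25],[0,0,20],[0,0,9],[0,0,0]],"yaw":[0,0,0,0,0]}' 
python3 -m handwheel '{"gripper":[-1,-1,-1,-1,-1,-1],"slide":[[0,0,0],[0,0,0],[0,0,0],[0,0,0],[0,0,0],[0,0,0]],"yaw":[0,0,0,0,0,0]}' 60
python3 -m handwheel '{"gripper":[-1,-1,-1,-1,-1],"slide":[[0,0,-10],[0,0,-30],[0,0,-40],[0,0,-30],[0,0,0]],"yaw":[0,0,0,0,0]}' 
python3 plan.py 604 303 125 172
```

```text
time: 28.32
ee_pos: [0.4452, -0.1642, 0.0214]
tcp_rot: [178.4, -1.3, 172.2]
wrist_force: [-1.1, -0.1, 0.1]
opening: 0.0855
grasp_force: 0.0
time: 28.82
ee_pos: [0.4469, -0.1646, 0.0243]
tcp_rot: [178.5, -1.0, 172.2]
wrist_force: [-1.7, 1.4, 7.1]
opening: 0.0347
grasp_force: 59.8
time: 29.23
ee_pos: [0.4502, -0.1687, 0.1397]
tcp_rot: [178.6, -0.7, 172.2]
wrist_force: [1.2, -1.1, -2.8]
opening: 0.0347
grasp_force: 61.1
pos [ 450.2 -168.7  139.7] rot [178.6  -0.7 172.2] q [-21.  -4.  -9.  86.   1. -13.] t 29.2 open 34.7
turn rad 0.003 slide [-86.7 488.6  14.7]
```

```bash
python3 -m handwheel '{"gripper":[-1,-1,-1,-1,-1,-1,-1],"slide":[[-6.7,37.5,0],[-6.7,37.5,0],[-6.7,37.5,0],[-6.7,37.5,0],[-6.7,37.5,0],[-6.7,37.5,0],[-6.7,37.5,0]],"yaw":[0,0,0,0,0,0,0]}' >/dev/null
python3 -m handwheel '{"gripper":[-1,-1,-1,-1,-1,-1,-1,-1],"slide":[[-6.7,37.5,0],[-6.7,37.5,0],[-6.7,37.5,0],[-6.7,37.5,0],[-6.7,37.5,0],[-6.7,37.5,0],[0,0,0],[0,0,0]],"yaw":[0,0,0,0,0,0,0,0]}' 
python3 plan.py 604 303 60 172
```

```text
time: 30.48
ee_pos: [0.6004, 0.3049, 0.1419]
tcp_rot: [178.6, -1.3, 172.3]
wrist_force: [-0.1, -0.4, -3.9]
opening: 0.0345
grasp_force: 61.7
pos [600.4 304.9 141.9] rot [178.6  -1.3 172.3] q [26. 22. 20. 89.  2. 34.] t 30.5 open 34.5
turn rad 0.006 slide [-3.8 -1.4 81.9]
```

```bash
python3 -m handwheel '{"gripper":[-1,-1,-1,-1,-1,-1],"slide":[[-4,-2,20],[0,0,30],[0,0,25],[0,0,12],[0,0,0],[0,0,0]],"yaw":[0,0,0,0,0,0]}' 
python3 plan.py 604 303 28.3 172
```

```text
time: 30.98
ee_pos: [0.6029, 0.3025, 0.0574]
tcp_rot: [178.5, -1.2, 172.1]
wrist_force: [0.2, 0.7, -4.4]
opening: 0.0345
grasp_force: 61.8
pos [602.9 302.5  57.4] rot [178.5  -1.2 172.1] q [26. 22. 11. 79.  2. 34.] t 31.0 open 34.5
turn rad 0.002 slide [-1.   0.7 29.1]
```

```bash
python3 -m handwheel '{"gripper":[-1,-1,-1,-1,-1,-1],"slide":[[-1,0,12],[0,0,8],[0,0,5],[0,0,3],[0,0,0],[0,0,0]],"yaw":[0,0,0,0,0,0]}' 
python3 plan.py 604 303 28.3 172
```

```text
time: 31.48
ee_pos: [0.6038, 0.3039, 0.0292]
tcp_rot: [178.5, -1.1, 172.2]
wrist_force: [0.1, 1.0, -4.2]
opening: 0.0344
grasp_force: 61.8
pos [603.8 303.9  29.2] rot [178.5  -1.1 172.2] q [26. 23.  9. 76.  2. 34.] t 31.5 open 34.4
turn rad 0.003 slide [-0.4 -0.9  0.9]
```

```bash
python3 -m handwheel '{"gripper":[-1,-1,-1],"slide":[[0,0,2],[0,0,0],[0,0,0]],"yaw":[0,0,0]}' 
python3 -m handwheel '{"gripper":[0.5,0.5,0.5,0.5],"slide":[[0,0,0],[0,0,0],[0,0,0],[0,0,0]],"yaw":[0,0,0,0]}'
python3 -m handwheel '{"gripper":[1,1,1,1,1],"slide":[[0,0,-20],[0,0,-40],[0,0,-40],[0,0,-20],[0,0,0]],"yaw":[0,0,0,0,0]}' >/dev/null
for i in 1 2 ; do python3 -m handwheel '{"gripper":[1,1,1,1,1],"slide":[[0,0,0],[0,0,0],[0,0,0],[0,0,0],[0,0,0]],"yaw":[0.104,0.104,0.104,0.104,0.104]}' >/dev/null; done
python3 plan.py 440 0 150 112.5;python3 plan.py 410 -342 150 112.5
```

```text
time: 31.73
ee_pos: [0.6041, 0.3041, 0.0284]
tcp_rot: [178.4, -1.1, 172.2]
wrist_force: [-2.8, -2.3, 6.3]
opening: 0.0342
grasp_force: 62.8
time: 32.07
ee_pos: [0.6037, 0.304, 0.0269]
tcp_rot: [178.5, -1.2, 172.2]
wrist_force: [0.6, 0.1, -0.2]
opening: 0.0645
grasp_force: 0.0
pos [605.5 300.4 146.2] rot [-179.7   -1.9  112.3] q [26. 22. 21. 89.  2. 93.] t 33.3 open 85.6
turn rad -0.004 slide [-214.2 -267.8   -3.8]
pos [605.5 300.4 146.2] rot [-179.7   -1.9  112.3] q [26. 22. 21. 89.  2. 93.] t 33.3 open 85.6
turn rad -0.004 slide [-518.7 -426.4   -3.8]
```

```bash
for i in 1 2 3; do python3 -m handwheel '{"gripper":[1,1,1,1,1,1],"slide":[[-28.8,-23.7,0],[-28.8,-23.7,0],[-28.8,-23.7,0],[-28.8,-23.7,0],[-28.8,-23.7,0],[-28.8,-23.7,0]],"yaw":[0,0,0,0,0,0]}' >/dev/null; done
python3 -m handwheel '{"gripper":[1,1],"slide":[[0,0,0],[0,0,0]],"yaw":[0,0]}' >/dev/null
python3 plan.py 410 -342 70 112.5
python3 - <<'E'
from h import *; from workcell import camera
im=[]
for n,X in(("side",(.41,-.342,.06)),("side",(.604,.303,.03))):
    c=camera(n);u,v=map(int,proj(c,X))
    im.append(cv2.resize(c["img"][v-45:v+45,u-45:u+45],(400,400),interpolation=cv2.INTER_CUBIC))
cv2.imwrite("pics/a7.png",np.hstack(im)[:,:,::-1])
E
```

```text
pos [ 409.5 -343.1  130.4] rot [-179.7   -2.   112.4] q [-40.   4.  -2.  86.   1.  27.] t 35.0 open 85.3
turn rad -0.002 slide [ 0.8  0.9 60.4]
```

View pics/a7.png

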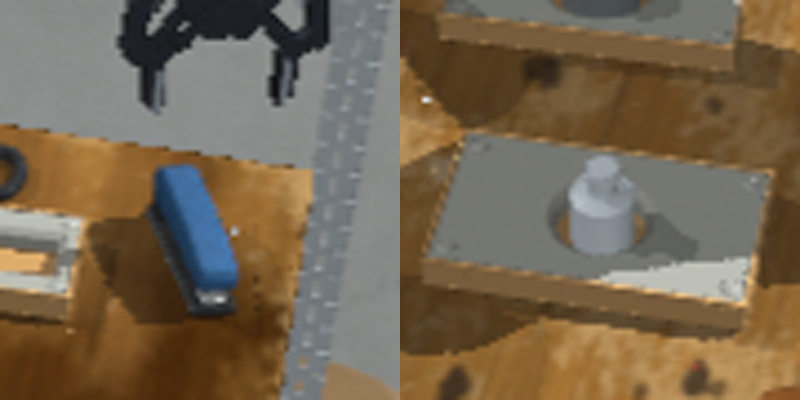

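The weight is seated, and the gripper is lined up over the stapler. Descending.

```bash
python3 -m handwheel '{"gripper":[1,1,1,1,1],"slide":[[1,1,20],[0,0,25],[0,0,13],[0,0,0],[0,0,0]],"yaw":[0,0,0,0,0]}' >/dev/null
python3 plan.py 410 -342 25 112.5
```

```text
pos [ 410.3 -337.5   73.3] rot [-179.8   -2.   112.7] q [-40.   4.  -8.  79.   1.  28.] t 35.5 open 85.4
turn rad 0.003 slide [-4.1 -2.  48.3]
```

```bash
python3 -m handwheel '{"gripper":[1,1,1,1,1],"slide":[[-6,-2,0],[0,0,23],[0,0,17],[0,0,8],[0,0,0]],"yaw":[0,0,0,0,0]}' 
python3 -m handwheel '{"gripper":[-1,-1,-1,-1,-1,-1],"slide":[[0,0,0],[0,0,0],[0,0,0],[0,0,0],[0,0,0],[0,0,0]],"yaw":[0,0,0,0,0,0]}' 50
python3 -m handwheel '{"gripper":[-1,-1,-1,-1,-1],"slide":[[0,0,-10],[0,0,-30],[0,0,-40],[0,0,-30],[0,0,0]],"yaw":[0,0,0,0,0]}' 
for i in 1 2 ; do python3 -m handwheel '{"gripper":[-1,-1,-1,-1,-1],"slide":[[0,0,0],[0,0,0],[0,0,0],[0,0,0],[0,0,0]],"yaw":[-0.121,-0.121,-0.121,-0.121,-0.121]}' >/dev/null; done
python3 plan.py 586 -305 120 -178
```

```text
time: 35.92
ee_pos: [0.4094, -0.3434, 0.0244]
tcp_rot: [-179.7, -2.0, 112.6]
wrist_force: [0.5, 1.7, -0.0]
opening: 0.0858
grasp_force: 0.0
time: 36.42
ee_pos: [0.4102, -0.3441, 0.0262]
tcp_rot: [-179.8, -1.8, 112.6]
wrist_force: [-1.2, -0.1, 6.0]
opening: 0.0285
grasp_force: 51.2
time: 36.83
ee_pos: [0.4133, -0.3485, 0.1422]
tcp_rot: [180.0, -1.5, 112.6]
wrist_force: [1.4, -0.3, -2.4]
opening: 0.0291
grasp_force: 50.3
pos [ 411.3 -346.7  134.9] rot [ 178.3   -0.9 -177.7] q [-40.   4.  -1.  86.   1. -43.] t 37.7 open 28.9
turn rad 0.004 slide [-176.1   35.6   14.9]
```

```bash
python3 -m handwheel '{"gripper":[-1,-1,-1,-1,-1,-1,-1],"slide":[[-30,6,1],[-35,7,1],[-35,7,1],[-35,7,1],[-35,7,1],[-6,1,0],[0,0,0]],"yaw":[0,0,0,0,0,0,0]}' >/dev/null
python3 plan.py 586 -305 60 -178
python3 - <<'E'
from h import *; from workcell import camera
im=[]
for n,X in(("side",(.586,-.305,.06)),("top",(.586,-.305,.06))):
    c=camera(n);u,v=map(int,proj(c,X))
    im.append(cv2.resize(c["img"][v-50:v+50,u-50:u+50],(400,400),interpolation=cv2.INTER_CUBIC))
cv2.imwrite("pics/a8.png",np.hstack(im)[:,:,::-1])
E
```

```text
pos [ 587.7 -304.6  126.7] rot [ 178.2   -1.  -177.9] q [-28.  22.  18.  88.   1. -30.] t 38.2 open 28.9
turn rad 0.001 slide [ 1.7 -0.3 66.7]
```

View pics/a8.png

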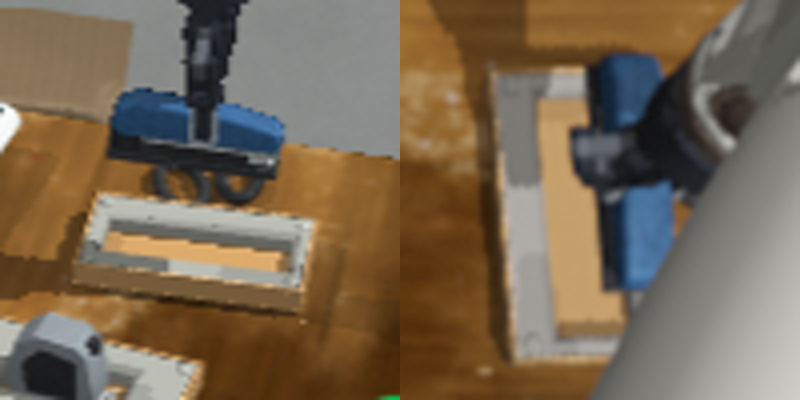

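The stapler is level and aligned with the slot. Lowering until just above it.

```bash
python3 -m handwheel '{"gripper":[-1,-1,-1,-1,-1,-1],"slide":[[1,-1,20],[0,0,30],[0,0,15],[0,0,6],[0,0,0],[0,0,0]],"yaw":[0,0,0,0,0,0]}' 
python3 plan.py 586 -305 30 -178
python3 - <<'E'
from h import *; from workcell import camera
im=[]
for n,X in(("side",(.586,-.305,.04)),("top",(.586,-.305,.04))):
    c=camera(n);u,v=map(int,proj(c,X))
    im.append(cv2.resize(c["img"][v-40:v+40,u-40:u+40],(400,400),interpolation=cv2.INTER_CUBIC))
cv2.imwrite("pics/a9.png",np.hstack(im)[:,:,::-1])
E
```

```text
time: 38.85
ee_pos: [0.5837, -0.3055, 0.0588]
tcp_rot: [178.3, -0.8, -178.1]
wrist_force: [-0.9, -0.7, -1.9]
opening: 0.0286
grasp_force: 50.2
pos [ 583.7 -305.5   58.8] rot [ 178.3   -0.8 -178.1] q [-28.  22.  11.  81.   1. -30.] t 38.9 open 28.6
turn rad -0.002 slide [-2.3  0.4 28.8]
```

View pics/a9.png

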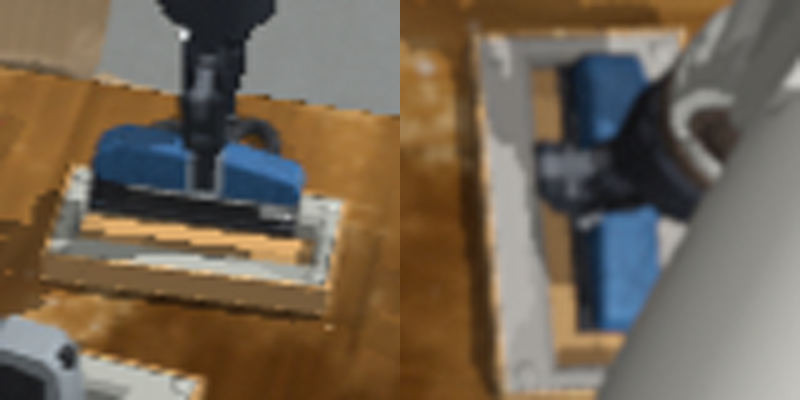

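```bash
python3 -m handwheel '{"gripper":[-1,-1,-1,-1,-1,-1],"slide":[[-1,0,12],[0,0,8],[0,0,4],[0,0,2],[0,0,0],[0,0,0]],"yaw":[0,0,0,0,0,0]}' 
python3 plan.py 586 -305 30 -178
```

```text
time: 39.45
ee_pos: [0.5846, -0.304, 0.0314]
tcp_rot: [178.3, -0.9, -178.1]
wrist_force: [-0.1, 0.0, -2.3]
opening: 0.0284
grasp_force: 50.2
pos [ 584.6 -304.    31.4] rot [ 178.3   -0.9 -178.1] q [-28.  22.   8.  78.   1. -30.] t 39.5 open 28.4
turn rad -0.002 slide [-1.4 -1.   1.4]
```

```bash
python3 -m handwheel '{"gripper":[-1,-1,-1],"slide":[[0,0,2],[0,0,0],[0,0,0]],"yaw":[0,0,0]}' 
python3 -m handwheel '{"gripper":[0.4,0.4,0.4,0.4],"slide":[[0,0,0],[0,0,0],[0,0,0],[0,0,0]],"yaw":[0,0,0,0]}'
python3 -m handwheel '{"gripper":[0.4,0.4,0.4,0.4,0.4],"slide":[[0,0,-20],[0,0,-40],[0,0,-40],[0,0,-30],[0,0,0]],"yaw":[0,0,0,0,0]}' >/dev/null
python3 -m handwheel '{"gripper":[1,1,1,1,1,1,1,1],"slide":[[38,0,0],[38,0,0],[38,0,0],[38,0,0],[38,0,0],[38,0,0],[38,0,0],[0,0,0]],"yaw":[0,0,0,0,0,0,0,0]}'
python3 - <<'E'
from h import *; from workcell import camera
im=[]
for n in("top","side"):
    c=camera(n);pickle.dump(c,open(n+"2.pkl","wb"))
    im.append(cv2.resize(c["img"][180:380,180:500] if n=="top" else c["img"][160:360,200:520],(480,300),interpolation=cv2.INTER_CUBIC))
cv2.imwrite("pics/a10.png",np.vstack(im)[:,:,::-1])
c=pickle.load(open("top2.pkl","rb"));hsv=cv2.cvtColor(c["img"],cv2.COLOR_RGB2HSV);H,S,V=[hsv[:,:,i].astype(int) for i in range(3)]
for n,p in dict(weight=(200,228),tin=(275,208),measure=(352,210),stapler=(430,260)).items():
    print(n,rect(world(c,blob((S<60)&(V>90),p),.021)))
print(rect(world(c,blob((H>95)&(H<130)&(S>90),(450,258)),.058)))
print("roll",rect(world(c,blob((S<60)&(V>140),(246,309)),.026)))
E
```

```text
time: 39.7
ee_pos: [0.5851, -0.3041, 0.0307]
tcp_rot: [178.3, -0.8, -178.1]
wrist_force: [-1.2, 3.1, 4.9]
opening: 0.0286
grasp_force: 51.3
time: 40.03
ee_pos: [0.5846, -0.3041, 0.0294]
tcp_rot: [178.3, -0.9, -178.1]
wrist_force: [0.3, -0.2, -1.3]
opening: 0.0596
grasp_force: 0.0
time: 41.12
ee_pos: [0.3163, -0.3164, 0.1642]
tcp_rot: [178.3, -0.9, -178.2]
wrist_force: [0.1, 1.0, -0.4]
opening: 0.0853
grasp_force: 0.0
weight [604.5, 303.1, 184.0, 103.5, 2.4]
tin [655.6, 97.6, 183.6, 103.9, 4.3]
measure [652.6, -97.9, 184.5, 104.3, -7.4]
stapler [586.6, -304.9, 184.1, 104.5, 2.0]
[586.0, -298.0, 134.9, 36.5, 2.3]
roll [459.5, 188.1, 57.7, 57.5, -88.5]
```

View pics/a10.png

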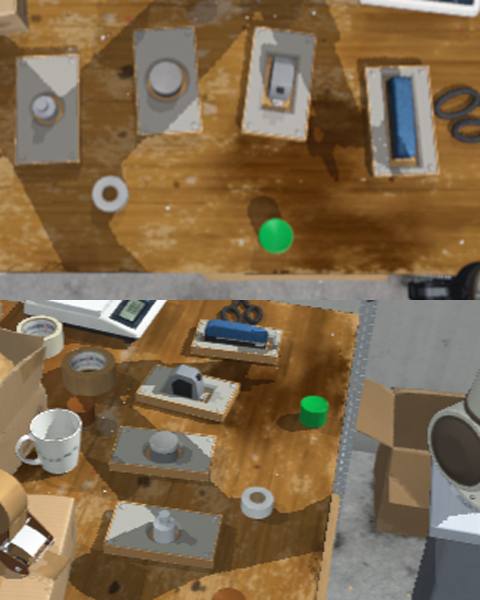

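All four articles are in their pockets and the trays and roll haven't moved. I'll measure how well the tape measure is centred.

Run:
```python
from h import *
im=[]
t=pickle.load(open("top2.pkl","rb"));s=pickle.load(open("side2.pkl","rb"))
for c in(t,s):
    u,v=map(int,proj(c,(.652,-.098,.04)));print(u,v);I=cv2.resize(c["img"][v-30:v+30,u-30:u+30],(400,400),interpolation=cv2.INTER_CUBIC)
    a=np.radians(-7.6);e=np.array([np.cos(a),np.sin(a)]);f=np.array([-e[1],e[0]])
    for z,col in((.066,(255,0,0)),(.004,(0,255,0))):
        P=[proj(c,(*(np.array([.6525,-.098])+e*i*.0405+f*j*.018),z)) for i,j in((1,1),(1,-1),(-1,-1),(-1,1))]
        cv2.polylines(I,[np.int32([((x-u+30)*400/60,(y-v+30)*400/60) for x,y in P])],True,col,1)
    im.append(I)
cv2.imwrite("pics/a11.png",np.hstack(im)[:,:,::-1])
```

```text
366 232
326 214
```

View pics/a11.png

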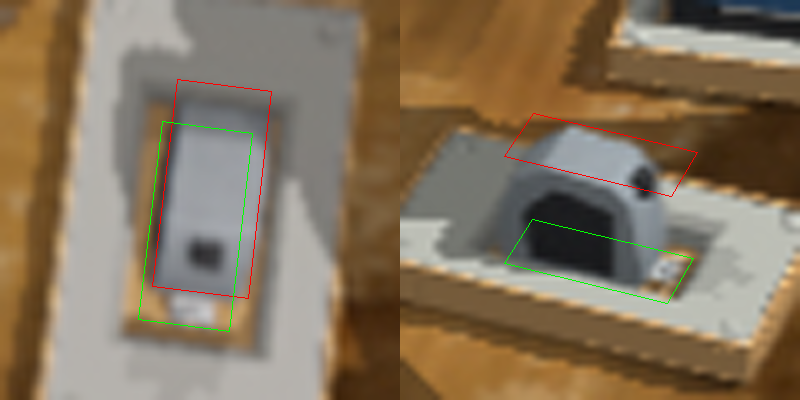

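The tape measure matches the ideal centred footprint to within a few mm in both views. Handing in.

```bash
python3 -c "
from workcell import ticket
print(ticket.job_done())"
```

```text
the job is handed in; nothing more can be done
None
```

I set the stapler, tape measure, tin and check weight upright in their own trays and released them. The last images showed the trays and label roll within about 2–3 mm of where they started, and I handed the job in at about 41 s; it returned no verdict.

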